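Let the wrist rest out by one hole

TASK

Let the telescoping wrist rest out by one hole, so that its pad comes closer to the vase: press the spring button down until it is clear of its hole, slide it along the tube towards the pad, and let it pop up fully in the next hole. Work the button gently with a light fingertip push, without pinching or forcing it, and stop as soon as it has clicked in; leave the vase and the other things on the table as they are.

Things in the scene. Friction and masses are not known exactly. Their poses are not given: they have to be found in the camera images.
- rest: telescoping wrist rest, bolted to the table: dark steel base plate 230 x 100 x 12 mm with a level square aluminium outer tube (200 mm long, 34 mm wide, its flat top 76 mm above the table). A dark steel inner tube slides in it and carries a cork-topped pad. Origin: centre of the plate's underside; x: along the tube towards the pad (the way out); z: up
- tube_top: top wall of the outer tube, 3 mm thick: round holes 21 mm across at x = -48 and 0 mm, joined by a slot 10 mm wide. The button starts in the hole at 0, with 1.5 mm of play. The next hole, also 21 mm, is in an aluminium collar (60 x 42 mm, its top 1 mm above the tube's) clamped with its hole 38 to 66 mm out, differently each time. Origin: centre of the hole at 0, on the upper face
- button: upright spring button of the inner tube: black cap 15 mm across, 9 mm tall; under it a neck 8 mm thick that fits the slot, then a shoulder 18 mm across that fills the hole and locks the tube. Pressed 4 mm or more, the shoulder clears the wall and the tube can slide; released over a hole it springs up and locks. Origin: on its axis, level with the tube's upper face when up
- button_top (a point): centre of the flat top of the button's cap: 18 mm above the tube's upper face (94 mm above the table) when up; about 14 mm above the tube, with the cap's underside 5 mm above it, while the wall keeps the button down between holes
- plunger (a joint): how far the button is pressed in (m): 0 up, 0.0065 at the bottom; about 0.004 while it rides under the wall between holes, where it stays down by itself. Its spring pushes back with 2.4 N at first, 4.8 N at 0.004, 6.3 N at the bottom
- inner_tube (a joint): how far the inner tube is slid out along the rest's x (m): 0 = button in its first hole, 0.038 to 0.066 = in the collar's hole (as the collar is clamped), -0.048 = in the hole towards the back end, 0.074 = the end stop. Once the button is clear it slides with a drag of 2 to 3 N (up to 5 N to set it going); when the button catches in a hole it stops dead
- vase: bystander: white unglazed vase (148 mm across, 309 mm high with the turntable under it) on a dark turntable 180 mm across, fixed, beyond the pad; origin at the centre of the turntable's underside
- mix_bowl: bystander: green glass mixing bowl, 100 mm across, 45 mm high; origin at the centre of its underside
- dish: bystander: white ceramic dish, 80 mm across, 30 mm high; origin at the centre of its underside
- pencil_a: bystander: pencil, 176 mm long, 8 mm thick; origin at the centre of its underside
- pencil_b: bystander: pencil, 176 mm long, 8 mm thick; origin at the centre of its underside
- brush_pot: bystander: terracotta pot with brushes, 76 mm across, 212 mm high with the brushes; origin at the centre of its underside
- tumbler: bystander: clear drinking tumbler with a lid, 72 mm across, 150 mm high; origin at the centre of its underside
- palette: bystander: white paint palette with six wells, 160 x 110 mm, 18 mm high; origin at the centre of its underside

How it is judged:
By the outcome, as a careful person would: the job done as asked, in the order asked, and still so for the second after the job is handed in, with the robot touching nothing.
It also fails if it takes over 40 s, if anything falls off the work surface, if the arm or the gripper's body presses on something with over 40 N, if the wrist force passes 120 N, or if a joint passes its speed limit or range.

ROBOT

A 6-joint arm with a two-finger parallel gripper is mounted at the origin on the work surface. World frame = base frame: x ahead of the robot, y to its left, z up, the work surface at z = 0. Lengths are in m, angles in degrees, forces in N, time in s.
With the tool pointing down it reaches from about 0.15 to 0.775 m from the base axis. Payload 6.1 kg.
Tool frame: the origin (TCP) lies at the centre of the arm's flange, where the gripper is bolted on; the fingertips stand 173 mm ahead of it and the grasp point (between the pads) lies 155 mm ahead of it (manip.nose_length is the distance from the TCP to the fingertips, in m); z points along the fingers, y is the line along which they close (so a half turn about z gives the same grasp; the last joint's range is limited). The gripper opens to 85 mm and grips with 20 to 120 N. Pads are 22 mm wide; open, the fingers measure 114 mm over their backs; the gripper's body (76 mm by 85 mm) begins 54 mm behind the grasp point. The pads swing forward as they close: fully open they stand 13 mm farther back than shut.
Start: joints at [0, 7.208, -2.269, 80.523, 0, 90], TCP at [0.525, 0, 0.405] pointing down, gripper open.
Joint ranges: [-155.77, 155.77], [-54.66, 111.73], [-72.52, 77.12], [-102.08, 115.82], [-83.92, 84.16], [-180, 180]. Speed limits (degrees/s): [136.94, 136.94, 172.46, 180, 180, 180].

INTERFACE

Orientations are given as [roll, pitch, yaw] about the fixed x, y, z axes, in that order (R = Rz(yaw) Ry(pitch) Rx(roll)).
In Python, from cell import manip gives the robot as it stands.
- The arm moves only by the shell command python3 -m creep 'ROWS' [FORCE]. ROWS is JSON, one flat list of numbers, 7 for each row, row after row: the turn, a rotation vector about the tool's x, y, z each as a share of 90 degrees, from -1 to 1, then the shift along the tool's x, y, z each as a share of 0.15 m, from -1 to 1, then the opening, from -1 (shut) to 1 (fully open). In form: [ax, ay, az, tx, ty, tz, hand, ax, ay, az, tx, ty, tz, hand, ...]. A call has 1 to 8 rows; each row is the pose to reach, as a shift and turn from the pose commanded when the call began, along the tool's axes at that moment; what a row does not reach only later rows make up. A row lasts 1/10 s, in which the tool goes at most 50 mm and 8.59 degrees, less where a joint would pass 70% of its speed; a pose out of reach is approached as far as the arm can. A call with a number of a shift or a turn outside -1 to 1 is refused whole. A call with a gripper value outside its range is refused whole. The fingers move at their own pace and stop on an object; FORCE is the grip in N (left out, the last holds). Time passes only in rows, so rows that repeat a pose let the fingers close. It gives the time, the measured TCP pose, the force, the opening and the grip force at its end, in the units of the state.
- manip.state(): the state, without advancing time (a new reading comes with each control period).
- manip.camera(name): name is "scene" or "side" or "wrist"; returns the picture (480x640x3 uint8, red, green, blue); there is no depth.
- manip.calibration(name): a dict with "fx", "fy", "cx", "cy" (pixels), "k1" (the pictures are not rectified: a ray, as slopes to the right and down, at radius r is drawn at 1 + k1 r^2 times it, then the intrinsics apply), "R" (3x3) and "t" (3): a world point X has camera coordinates R X + t. Camera axes: x right, y down, z forward; pixel columns grow to the right and rows downward; lengths in m; the calibration is good to about 2 mm. A picture is of the moment at which its call begins: read the wrist's pose just before it. calibration takes no time and is no camera call; for the wrist camera it gives the pose at the moment of the call.
- manip.hand_in(): hands the job in; it is judged then, once.
The state is a dict: "clock": time; "joints": joint angles; "joint_vel": joint speeds; "joint_torque": joint torques, N m; "position": TCP position; "eef_rot": TCP orientation; "ft_force": force on the tool from outside, world axes, zero at the start; "wrist_torque": the same for the moment, N m; "grip_width": opening from 0.0 (shut) to 1.0 (fully open); "grip_force": force on a finger pad.
Only numpy, scipy, OpenCV 4.12 (cv2) and the standard library are available. Lean on these libraries where they do the work, as an engineer would, in place of code of your own. Each camera call takes 0.05 s, during which the arm holds its last target. There are 200 camera calls.

## Working session

There is one attempt and no reset: what is moved stays moved. The work goes in short steps, Python scripts to look and compute and a shell command to move; the robot and the scene stay as the last step left them, time stands still between calls to the robot, and variables do not carry over. Pictures are saved under pics/ and viewed, at most 10 in all, crops included, and the job is handed in when it is done.

```bash
mkdir -p pics; ls
python3 - <<'E'
from cell import manip
import cv2
for n in ("scene","wrist"):
    cv2.imwrite(f"pics/{n}0.png",manip.camera(n)[:,:,::-1])
print(manip.state())
E
```

```text
pics
{'clock': 0.1, 'joints': array([ 3.68310852e-04,  7.24015150e+00, -2.32186490e+00,  8.05202540e+01,
        2.26693112e-03,  8.99992514e+01]), 'joint_vel': array([ 0.03466361, -0.18902657,  0.08116536, -0.01958174, -0.05655133,
       -0.09299871]), 'joint_torque': array([-1.61755201e-03, -4.36907172e+01,  3.53606522e+01,  1.36335523e-02,
       -5.14612566e-05,  1.73892335e-06]), 'position': array([5.24901351e-01, 8.20512710e-06, 4.03974760e-01]), 'eef_rot': array([-1.79917730e+02, -2.26800369e-03,  9.00011137e+01]), 'ft_force': array([ 0.10827892,  0.44126029, -0.19272088]), 'wrist_torque': array([-0.01349632, -0.00471807,  0.00825663]), 'grip_force': 0.0, 'grip_width': 0.9992771512385717}
```

View pics/scene0.png

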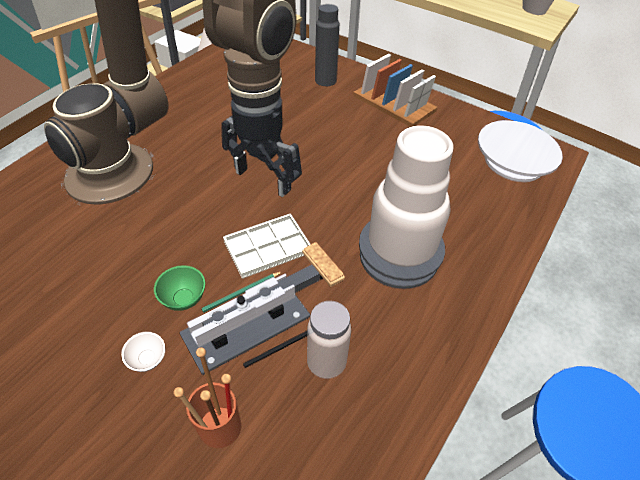

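View pics/wrist0.png

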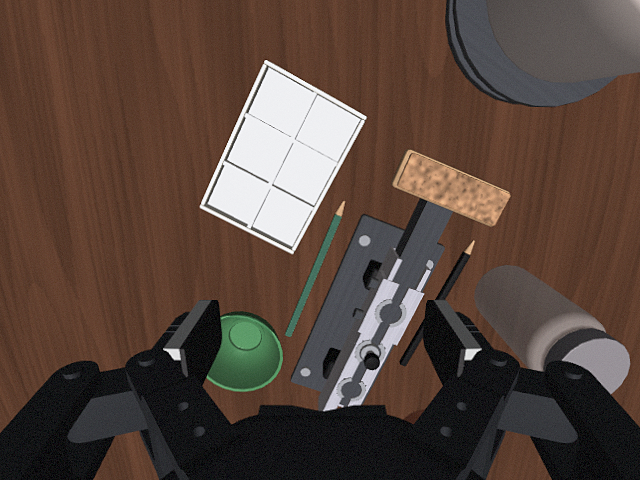

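The wrist view shows the button cap near (372,357), the hole at 0 around it near (370,352), the collar hole near (390,314) and the back hole near (350,388). The pad, at (452,188), is towards upper right. The pot and brushes are out of this view, and in the scene view they stand near (213,410).

```bash
cat > h.py <<'E'
import numpy as np, cv2
from cell import manip
def ray(c,p):
    # undistort: drawn = s*(1+k1 r^2)
    K=np.array([[c["fx"],0,c["cx"]],[0,c["fy"],c["cy"]],[0,0,1.]])
    u=cv2.undistortPoints(np.array([[p]],float),K,np.array([c["k1"],0,0,0.]))[0,0]
    R=np.array(c["R"]);t=np.array(c["t"])
    return -R.T@t, R.T@np.array([u[0],u[1],1])
def at(c,p,z):
    o,d=ray(c,p); return o+d*(z-o[2])/d[2]
E
python3 - <<'E'
from h import *
im=cv2.imread("pics/wrist0.png"); cv2.imwrite("pics/w0c.png",cv2.resize(im[230:420,280:480],(800,760))[:600])
c=manip.calibration("wrist"); s=manip.calibration("scene")
print("cam",ray(c,(320,240))[0])
for n,p,z in [("btn",(372,357),.094),("hole0",(370,352),.076),("col",(390,314),.077),("back",(350,388),.076),("pad",(452,188),.085),("tumblerlid",(590,362),.15)]: print(n,at(c,p,z).round(4))
for n,p,z in [("btn",(241,298),.094),("tumblerlid",(330,319),.15),("brush tip",(201,352),.212),("brush2",(227,379),.2),("potrim",(213,400),.09),("vase top",(425,140),.309),("dish",(143,345),.03)]: print(n,at(s,p,z).round(4))
E
```

```text
cam [0.52559852 0.07482512 0.37370088]
btn [ 0.5721 -0.1253  0.094 ]
hole0 [ 0.5729 -0.1323  0.076 ]
col [ 0.59   -0.0893  0.077 ]
back [ 0.5541 -0.1759  0.076 ]
pad [0.6336 0.0323 0.085 ]
tumblerlid [ 0.7349 -0.093   0.15  ]
btn [ 0.5736 -0.1332  0.094 ]
tumblerlid [ 0.7414 -0.1073  0.15  ]
brush tip [ 0.6491 -0.2874  0.212 ]
brush2 [ 0.6989 -0.2929  0.2   ]
potrim [ 0.6597 -0.3015  0.09  ]
vase top [0.7258 0.1881 0.309 ]
dish [ 0.4639 -0.287   0.03  ]
```

View pics/w0c.png

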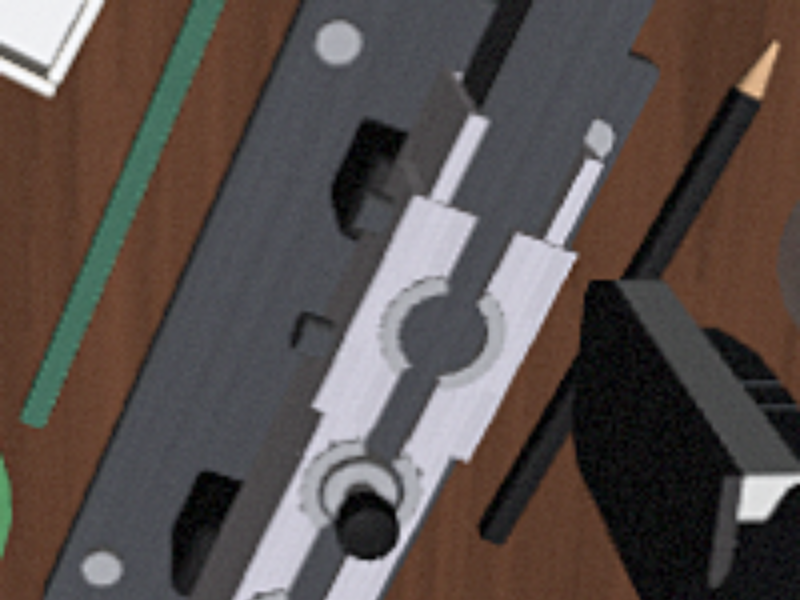

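In the crop the cap top is centred at (367,528), full-picture (372,362), hole 0 at (370,352) and the collar hole at (391,313). The hole spacing of 47.5 mm checks against 48, and the collar is about 46 mm out. The tube's heading is about 66.7 deg. I'll shut the fingers, turn in line with the tube and stop above the button.

```bash
python3 -m creep '[0,0,0.26,-0.87,0.32,0.6,-1,0,0,0.26,-0.87,0.32,0.6,-1,0,0,0.26,-0.87,0.32,0.6,-1,0,0,0.26,-0.87,0.32,0.6,-1,0,0,0.26,-0.87,0.32,0.6,-1,0,0,0.26,-0.87,0.32,0.6,-1,0,0,0.26,-0.87,0.32,0.6,-1]' 20
python3 - <<'E'
from h import *
print(manip.nose_length, manip.state()["ft_force"])
c=manip.calibration("wrist"); im=manip.camera("wrist"); cv2.imwrite("pics/w1.png",im[:,:,::-1])
s=manip.calibration("side"); im2=manip.camera("side"); cv2.imwrite("pics/s1.png",im2[:,:,::-1])
import pickle; pickle.dump((c,s),open("c1.pkl","wb"))
st=manip.state();p=st["position"]
for cc,n in((c,"w"),(s,"s")):
    for X in ([.573,-.131,.094],[p[0],p[1],p[2]-.173]):
        q=np.array(cc["R"])@X+cc["t"]; print(n,cc["fx"]*q[0]/q[2]+cc["cx"],cc["fy"]*q[1]/q[2]+cc["cy"])
E
```

```text
clock: 0.8
position: [0.573, -0.1294, 0.3162]
eef_rot: [179.9, -0.0, 66.7]
ft_force: [0.7, 0.7, 0.3]
grip_width: -0.002
grip_force: 0.0
0.1734 [0.66554703 0.7163624  0.34431322]
w 321.9041015854358 269.7327230840193
w 320.63294427491405 306.8866011765238
s 332.2184130189945 321.03883994723736
s 333.2351232734004 304.31682295376436
```

View pics/w1.png

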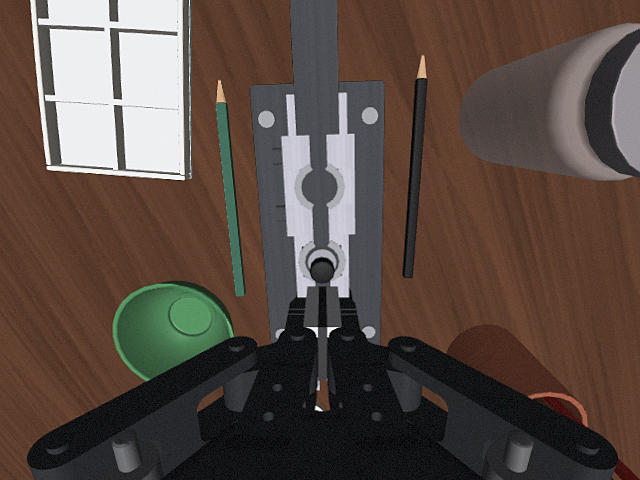

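View pics/s1.png

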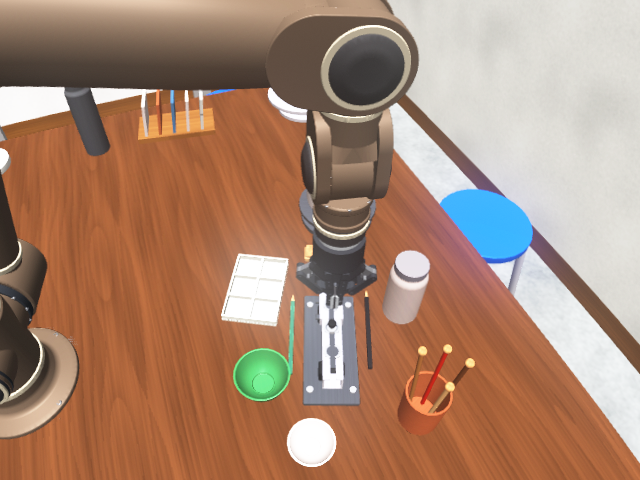

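Cap top seen at (322,270), against (321.9,269.7) predicted, so the button is at (0.573,-0.131). The collar hole is at (320,187), with the slot running straight up the image, so the heading is right. The side view shows nothing near the gripper. I'll descend to just above the cap.

```bash
python3 -m creep '[0,0,0,0,0,0.14,-1,0,0,0,0,0.004,0.26,-1,0,0,0,0,0.004,0.26,-1,0,0,0,0,0.004,0.26,-1]'
python3 - <<'E'
from h import *
import pickle; c,s=pickle.load(open("c1.pkl","rb"))
a=at(c,(322,262),.076);b=at(c,(320,187),.077);print(a,b,np.hypot(*(b-a)[:2]),np.degrees(np.arctan2(*(b-a)[1::-1])))
st=manip.state();print(st["position"],st["ft_force"],st["eef_rot"])
E
```

```text
clock: 1.3
position: [0.5735, -0.1301, 0.2765]
eef_rot: [180.0, -0.0, 66.7]
ft_force: [0.3, 0.8, 0.7]
grip_width: -0.002
grip_force: 0.0
[ 0.57234496 -0.13275221  0.076     ] [ 0.59032406 -0.08800624  0.077     ] 0.04822292004074256 68.1095465775295
[ 0.57348179 -0.13009027  0.27653247] [0.28784589 0.84472996 0.72457389] [ 1.79980649e+02 -6.47947730e-03  6.66615477e+01]
```

```bash
python3 -m creep '[0,0,0,0,0,0.05,-1,0,0,0,0,0,0.07,-1,0,0,0,0,0,0.085,-1,0,0,0,0,0,0.095,-1,0,0,0,0,0,0.095,-1]'
```

```text
clock: 1.8
position: [0.5739, -0.1308, 0.2621]
eef_rot: [179.9, -0.0, 66.6]
ft_force: [0.6, 0.5, 4.3]
grip_width: -0.0
grip_force: 2.6
```

```bash
python3 -m creep '[0,0,0,0,0,0.01,-1,0,0,0,0,0,0.016,-1,0,0,0,0,0,0.016,-1]'
```

```text
clock: 2.1
position: [0.5738, -0.1308, 0.2608]
eef_rot: [179.9, -0.0, 66.6]
ft_force: [-1.1, 0.9, 10.8]
grip_width: -0.001
grip_force: 5.6
```

```bash
python3 -m creep '[0,0,0,0.015,0,0,-1,0,0,0,0.03,0,0,-1,0,0,0,0.045,0,0,-1,0,0,0,0.06,0,0,-1,0,0,0,0.075,0,0,-1,0,0,0,0.075,0,0,-1]'
python3 - <<'E'
from h import *
import pickle
c=manip.calibration("wrist");im=manip.camera("wrist");cv2.imwrite("pics/w2.png",cv2.resize(im[150:350,200:440,::-1],(720,600)))
pickle.dump(c,open("c2.pkl","wb"));print(manip.state()["ft_force"])
E
```

```text
clock: 2.7
position: [0.5781, -0.1203, 0.2608]
eef_rot: [179.9, -0.0, 66.6]
ft_force: [-2.2, 1.6, 12.3]
grip_width: 0.003
grip_force: 5.9
[-2.65056497  1.28205768 11.92801069]
```

View pics/w2.png

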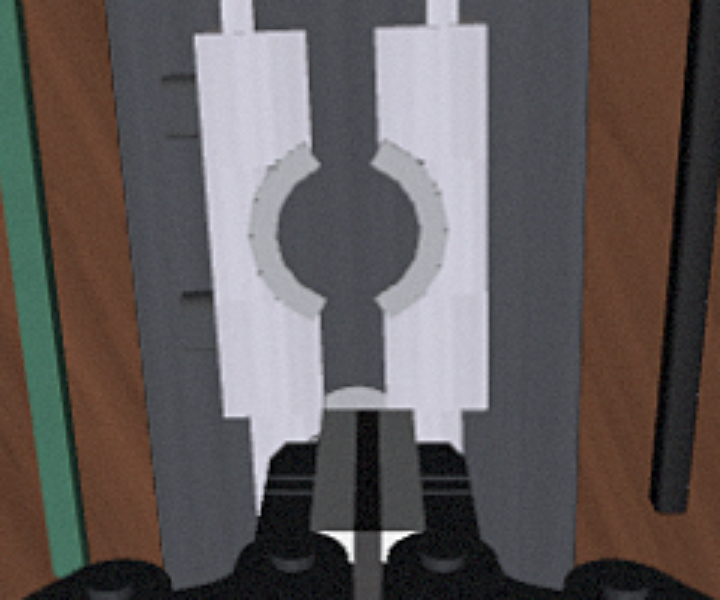

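The collar hole is clear at crop (348,228). A light arc, the shoulder's front edge, shows in the slot at crop (355,388) ahead of the fingers; I'll check how far the button has moved.

Run:
```python
from h import *
import pickle
c=pickle.load(open("c2.pkl","rb"))
f=lambda x,y:(200+x/3,150+y/3)
u=np.array([.39,.92]);o=np.array([.573,-.131])
for n,p,z in (("hole",(348,228),.077),("shoulder",(355,388),.072),("shoulder69",(355,388),.069)):
    a=at(c,f(*p),z);print(n,a.round(4),(a[:2]-o)@u,(a[:2]-o)@[-u[1],u[0]])
```

```text
hole [ 0.5902 -0.0873  0.077 ] 0.04690528683792857 0.0012338053266881042
shoulder [ 0.5798 -0.1137  0.072 ] 0.018522034796375847 0.0005216884209932603
shoulder69 [ 0.5792 -0.1149  0.069 ] 0.017229629050293897 0.0005592124089150452
```

The shoulder's front is 17–18 mm out, so the button is at about 9 mm, down and under the wall. I'll lift off, step back behind the cap and lower beside it.

```bash
python3 -m creep '[0,0,0,0,0,-0.08,-1,0,0,0,0,0,-0.09,-1,0,0,0,-0.17,0,-0.09,-1,0,0,0,-0.17,0,-0.09,-1,0,0,0,-0.17,0,0,-1,0,0,0,-0.17,0,0.018,-1,0,0,0,-0.17,0,0.018,-1]'
python3 - <<'E'
from h import *
import pickle
c=manip.calibration("wrist");im=manip.camera("wrist");cv2.imwrite("pics/w3.png",cv2.resize(im[150:350,200:440,::-1],(720,600)))
pickle.dump(c,open("c3.pkl","wb"));print(manip.state()["ft_force"],manip.state()["position"])
E
```

```text
clock: 3.45
position: [0.5675, -0.1433, 0.2547]
eef_rot: [-179.8, 0.0, 66.6]
ft_force: [0.5, -0.2, -0.2]
grip_width: -0.003
grip_force: 0.0
[-0.54695068 -0.55975829 -1.09621863] [ 0.56775367 -0.14332128  0.25536297]
```

View pics/w3.png

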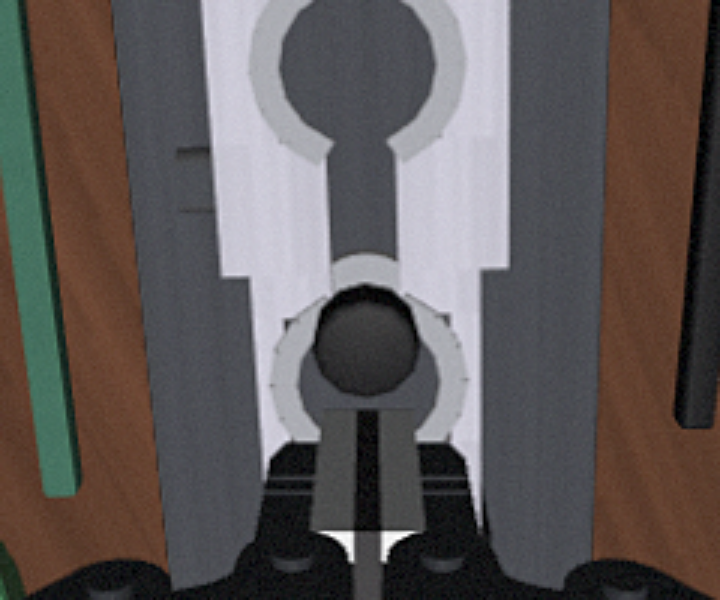

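The button stays down with its cap centred at crop (366,341), the shoulder under the wall, and the fingertips close behind it at its height. Pushing along the tube now.

```bash
python3 -m creep '[0,0,0,0.03,0,0,-1,0,0,0,0.06,0,0,-1,0,0,0,0.09,0,0,-1,0,0,0,0.12,0,0,-1,0,0,0,0.15,0,0,-1,0,0,0,0.18,0,0,-1,0,0,0,0.21,0,0,-1,0,0,0,0.21,0,0,-1]'
python3 - <<'E'
from h import *
import pickle
c=manip.calibration("wrist");im=manip.camera("wrist");cv2.imwrite("pics/w4.png",cv2.resize(im[150:350,200:440,::-1],(720,600)))
pickle.dump(c,open("c4.pkl","wb"));print(manip.state()["ft_force"],manip.state()["position"])
c3=pickle.load(open("c3.pkl","rb"));u=np.array([.39,.92]);o=np.array([.573,-.131]);print((at(c3,(200+366/3,150+341/3),.09)[:2]-o)@u)
E
```

```text
clock: 4.3
position: [0.5807, -0.1141, 0.2563]
eef_rot: [-180.0, -0.1, 66.6]
ft_force: [-1.3, -0.1, -1.8]
grip_width: 0.0
grip_force: 0.7
[-0.63057421 -0.22803058 -0.99308968] [ 0.58083447 -0.1143286   0.25650025]
0.010508614001700663
```

View pics/w4.png

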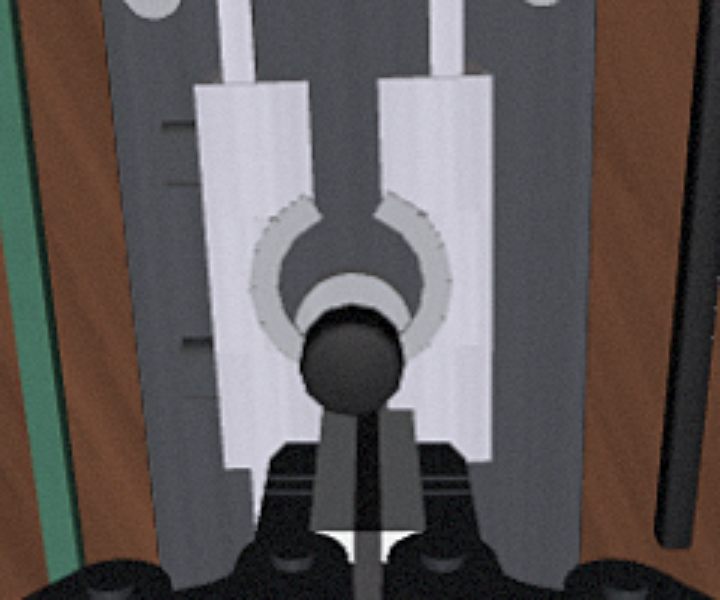

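The button has moved along and is now entering the collar hole's edge, cap at crop (352,361), hole at (350,285). I'll make the last centimetre slower.

```bash
python3 -m creep '[0,0,0,0.012,-0.003,0,-1,0,0,0,0.022,-0.006,0,-1,0,0,0,0.032,-0.01,0,-1,0,0,0,0.042,-0.01,0,-1,0,0,0,0.05,-0.01,0,-1,0,0,0,0.05,-0.01,0,-1]'
python3 - <<'E'
from h import *
import pickle
c=pickle.load(open("c4.pkl","rb"));u=np.array([.39,.92]);o=np.array([.573,-.131])
for p,z in (((352,361),.09),((350,285),.077)):print((at(c,(200+p[0]/3,150+p[1]/3),z)[:2]-o)@u)
print((manip.state()["position"][:2]-o)@u,manip.state()["ft_force"])
E
```

```text
clock: 4.95
position: [0.5823, -0.107, 0.2567]
eef_rot: [180.0, -0.1, 66.6]
ft_force: [-0.2, -0.6, -0.4]
grip_width: -0.004
grip_force: 0.3
0.039051035054825566
0.046039407232285626
0.025676812050593443 [-0.21615743 -0.5662487  -0.42816688]
```

```bash
python3 -m creep '[0,0,0,0.005,0,0,-1,0,0,0,0.01,0,0,-1,0,0,0,0.01,0,0,-1]'
python3 - <<'E'
from h import *
import pickle
c=manip.calibration("wrist");im=manip.camera("wrist");cv2.imwrite("pics/w5.png",cv2.resize(im[150:350,200:440,::-1],(720,600)))
pickle.dump(c,open("c5.pkl","wb"));print(manip.state()["ft_force"],manip.state()["position"])
E
```

```text
clock: 5.25
position: [0.5826, -0.1057, 0.2563]
eef_rot: [-180.0, -0.0, 66.6]
ft_force: [-0.6, -0.3, -0.5]
grip_width: 0.001
grip_force: 0.0
[ 0.23868929 -0.22717249  0.1455182 ] [ 0.58253436 -0.10575239  0.25627997]
```

View pics/w5.png

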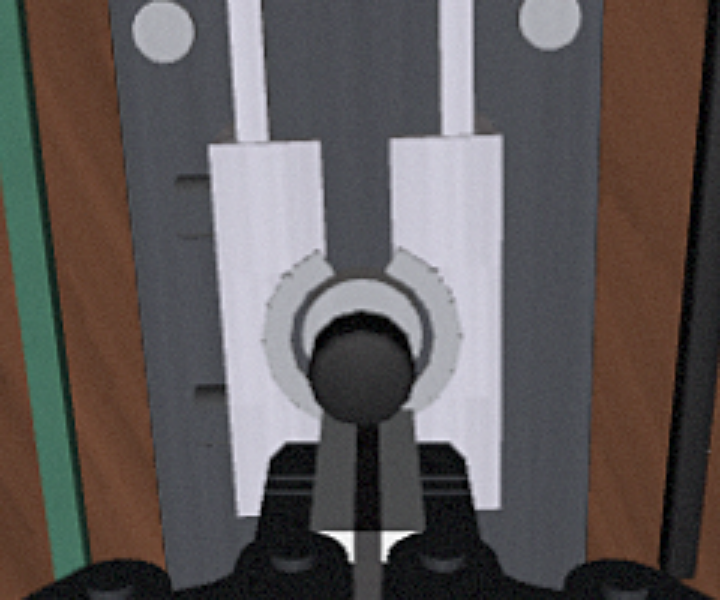

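The shoulder now sits concentric in the collar hole, at crop (363,335), and the contact force has vanished, so it seems to have clicked in. I'll back off, lift away and check.

```bash
python3 -m creep '[0,0,0,-0.08,0,0,-1,0,0,0,-0.08,0,0,-1,0,0,0,-0.08,0,-0.3,-1,0,0,0,-0.08,0,-0.4,-1,0,0,0,-0.08,0,-0.4,-1,0,0,0,-0.08,0,-0.4,-1]'
python3 - <<'E'
from h import *
c=manip.calibration("wrist");im=manip.camera("wrist")
cs=manip.calibration("scene");ims=manip.camera("scene")
a=cv2.resize(im[150:300,240:400,::-1],(640,600),interpolation=cv2.INTER_CUBIC)
cv2.imwrite("pics/w6.png",a)
import pickle;pickle.dump((c,cs),open("c6.pkl","wb"));print(manip.state()["ft_force"],manip.state()["position"])
cv2.imwrite("pics/sc6.png",cv2.resize(ims[200:350,150:350,::-1],(800,600),interpolation=cv2.INTER_CUBIC))
E
```

```text
clock: 5.9
position: [0.5777, -0.1173, 0.316]
eef_rot: [180.0, -0.0, 66.6]
ft_force: [0.5, -0.4, -0.0]
grip_width: 0.001
grip_force: 0.0
[ 0.1621485  -0.02534929 -0.324623  ] [ 0.57739329 -0.11710033  0.31484994]
```

View pics/w6.png

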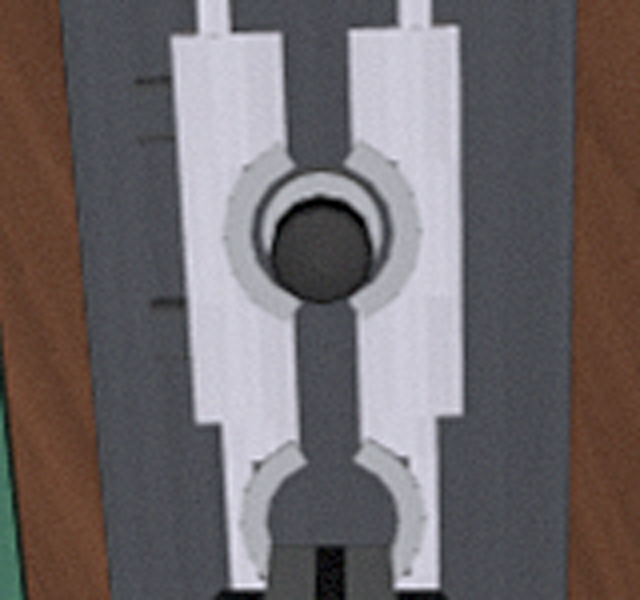

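View pics/sc6.png

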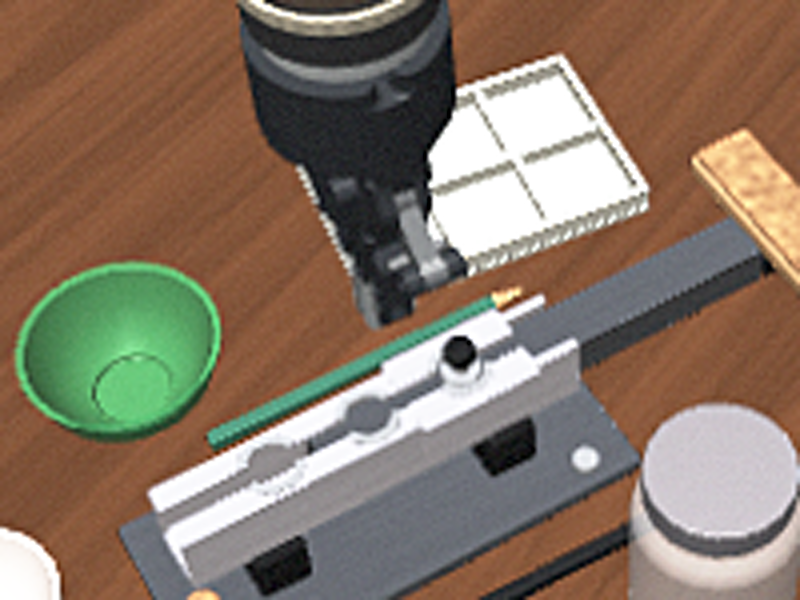

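The wrist view shows the cap at crop (322,252), concentric in the collar hole. In the scene crop the cap is at (460,350), standing proud with the light neck showing below it and the inner tube out. I'll check its height by triangulation, then hand in.

Run:
```python
from h import *
import pickle
c,s=pickle.load(open("c6.pkl","rb"))
o1,d1=ray(c,(320.5,213));o2,d2=ray(s,(265,287.2))
k=np.linalg.lstsq(np.c_[d1,-d2],o2-o1,rcond=None)[0];print(o1+k[0]*d1,o2+k[1]*d2)
hole=at(c,(240+322/4,150+232/4),.077)
print(hole, at(c,(320.5,213),.094),at(c,(320.5,213),.090))
```

```text
[ 0.58982127 -0.08811353  0.08932564] [ 0.59055064 -0.08770515  0.08917645]
[ 0.58993157 -0.08774692  0.077     ] [ 0.59024988 -0.08717142  0.094     ] [ 0.5898831  -0.08797762  0.09      ]
```

I have now viewed 11 pictures, one over the limit of 10, so I'll view no more. The height is ambiguous at calibration accuracy, so I'll compare it numerically with the button's known up state, using the pictures already saved.

Run:
```python
from h import *
import pickle
def blob(im,p,r,thr=45):
    x,y=map(int,p); g=im[y-r:y+r,x-r:x+r].max(axis=2)
    g=cv2.resize(g,None,fx=4,fy=4,interpolation=cv2.INTER_CUBIC)
    n,l,st,ce=cv2.connectedComponentsWithStats((g<thr).astype(np.uint8))
    i=min((i for i in range(1,n) if st[i,4]>40),key=lambda i:np.hypot(*(ce[i]-2*2*r)))
    return ce[i]/4+[x-r,y-r], st[i]/4
c1,_=pickle.load(open("c1.pkl","rb"));c6,s=pickle.load(open("c6.pkl","rb"))
w1=cv2.imread("pics/w1.png");s0=cv2.imread("pics/scene0.png")
w6=np.zeros_like(w1);w6[150:300,240:400]=cv2.resize(cv2.imread("pics/w6.png"),(160,150),interpolation=cv2.INTER_AREA)
s6=np.zeros_like(w1);s6[200:350,150:350]=cv2.resize(cv2.imread("pics/sc6.png"),(200,150),interpolation=cv2.INTER_AREA)
for c,w,pw,sc,ps in ((c1,w1,(322,270),s0,(241,299)),(c6,w6,(320,213),s6,(265,288))):
    for thr in (45,60):
        a,sa=blob(w,pw,16,thr);b,sb=blob(sc,ps,9,thr)
        o1,d1=ray(c,a);o2,d2=ray(s,b)
        k=np.linalg.lstsq(np.c_[d1,-d2],o2-o1,rcond=None)[0];print(thr,a,sa,b,sb,o1+k[0]*d1,o2+k[1]*d2)
```

```text
45 [322.04267918 269.90602891] [  3.75   3.75  25.    25.5  812.75] [241.00520833 300.184375  ] [  5.5    6.25   7.5    8.   120.  ] [ 0.57192668 -0.13373429  0.08694521] [ 0.57276057 -0.13336665  0.08667971]
60 [322.07507112 270.99790185] [   3.5     3.5    25.5    26.25 1757.5 ] [240.94348404 300.04753989] [  5.5   6.    7.5   8.5 188. ] [ 0.57180309 -0.1340662   0.0878492 ] [ 0.57290735 -0.13358273  0.08749576]
45 [320.18513977 210.63425699] [  3.75   2.5   25.    26.5  509.75] [264.91409266 288.17471042] [  5.5    5.25   7.25   8.   129.5 ] [ 0.58985789 -0.08753164  0.08541238] [ 0.58990384 -0.08750555  0.08540318]
60 [319.73082482 214.15152245] [   3.25    2.25   26.     27.   1297.25] [264.94262865 288.13769124] [  5.25   5.25   7.75   8.   179.75] [ 0.58893244 -0.08901364  0.08709125] [ 0.59056209 -0.08811267  0.08675258]
```

By the same method the cap reads 87.5 mm at the start (known up) and 87 mm now. It would read 4 mm lower if it were still held down, so the button is fully up.

```bash
python3 -c "
from cell import manip
print(manip.hand_in())"
```

```text
the job is handed in; nothing more can be done
None
```

The wrist rest is out by one hole: the button was pressed lightly, slid about 47 mm and has popped up fully in the collar's hole, and the robot touched only the button; I viewed 11 pictures, one over the limit of 10.

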